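# Fit the loose lever to a circuit-board vice and clamp the board

## Task

The board vice's clamping lever is lying loose on the bench. Turn the lever so that its keyed hole matches the ribs of the vice's upright spindle, slide it fully down until it sits flush on the spindle's flange, and only then swing it counter-clockwise (seen from above) as far as it goes, so that the jaw closes on the circuit board. Leave the lever on the spindle and do not disturb the spool, jar, screwdriver and parts tray.

Things in the scene. Friction and masses are not known exactly. Their poses are not given: they have to be found in the camera images.
- lever: Loose dark steel lever, 0.19 to 0.26 kg, lying flat on the bench. Origin: on the hole's axis, at the underside; z up; the arm runs along -x. Hub: square block 40 x 40 mm, sides square to x and y, 18 mm high. Arm: bar 14 mm wide, 8 mm thick, level with the underside, to a round end 106 mm from the axis. Centre of mass about 32 mm from the axis, towards the knob. The hub's +y and -y sides are free to grip.
- lever_hole (a point): Centre of the T-shaped hole at the hub's top, 18 mm above the underside; axes as the lever's. The hole goes right through: three slots 10 mm wide reach 15 mm from its axis along -x (towards the arm), +y and -y; on +x it reaches only 7 mm.
- lever_knob (a point): Centre of the top of the lever's upright black plastic knob, 20 mm across, at the arm's end: 106 mm along the lever's -x from the hole's axis, 38 mm above the underside; axes as the lever's.
- spindle_seat (a point): On the vertical spindle axis, at the flat top of the spindle's steel flange (48 mm across, 72 mm above the bench), on which the lever must rest; z up, turns with the spindle. When the lever is fully home its origin and axes coincide with this point's.
- spindle_tip (a point): Top of the spindle, on its axis, 25 mm above the flange; axes as spindle_seat. Core 12 mm across, 20 mm high, with a 5 mm blunt cone on top. Three ribs, 8 mm wide, 17 mm high with rounded tops, reach 14 mm from the axis along -x, +y and -y; none on +x, so the lever fits in one direction only, with 1 mm play all round.
- pointer_tip (a point): End of a steel tab 12 mm wide that sticks out from the spindle's flange along its -x, 48 mm from the axis, level with the flange's top; it turns with the spindle. The fitted lever's arm rests on it.
- spindle (a joint): Angle of the vice's spindle, rad: 0 is wide open, 1.2 is the stop at which the jaw has closed on the board; it grows counter-clockwise seen from above. Starts between 0 and 0.4, turns with about 0.22 N m of friction and stays where it is left.
- vice: Grey board vice fixed to the bench. Origin at bench level under the spindle axis; z up, x towards the jaws. Base plate x -65 to 185 mm, 110 mm wide; spindle housing 64 x 70 mm, 62 mm high; two dark steel jaws 68 mm high, the moving one at x 62 to 74 mm when open, the fixed one at 161 to 175; a green circuit board between. At spindle angle q the tab points along -x turned by q - 0.6 about z.
- solder_spool: Aluminium solder spool, 52 mm across, 30 mm high, standing on the bench; origin under its centre. Bystander.
- flux_jar: Amber glass jar with a black cap, 48 mm across, 55 mm high; origin under its centre. Bystander.
- screwdriver: Screwdriver 160 mm long lying on the bench along its x; origin at its middle, underside. Bystander.
- parts_tray: Grey plastic open tray with four compartments, 110 x 80 x 25 mm; origin under its centre. Bystander.
Not all that is in view belongs to the job. Of the things like the lever, leave any that is blue or orange; of the rest the smaller one is meant.

How it is judged:
By the outcome, as a careful person would: the job done as asked, in the order asked, and still so for the second after the job is handed in, with the robot touching nothing.
It also fails if it takes over 58 s, if anything falls off the work surface, if the arm or the gripper's body presses on something with over 40 N, if the wrist force passes 120 N, or if a joint passes its speed limit or range.

## Robot

A 6-joint arm with a two-finger parallel gripper is mounted at the origin on the work surface. World frame = base frame: x ahead of the robot, y to its left, z up, the work surface at z = 0. Lengths are in m, angles in degrees, forces in N, time in s.
With the tool pointing down it reaches from about 0.4 to 0.925 m from the base axis. Payload 12.5 kg.
Tool frame: the origin (TCP) lies midway between the tips of the shut fingers; the grasp point (between the pads) lies 19 mm behind it; z points along the fingers, y is the line along which they close (so a half turn about z gives the same grasp; the last joint's range is limited). The gripper opens to 95 mm and grips with 3 to 60 N. Pads are 20 mm wide; open, the fingers measure 119 mm over their backs; the gripper's body (75 mm by 180 mm) begins 59 mm behind the grasp point.
Start: joints at [-81.853, 28.126, 89.318, -0, 62.55, -6.05], TCP at [0.153, -0.606, 0.215] pointing down, gripper open.
Joint ranges: [-177.58, 177.58], [-47.91, 125.51], [2.72, 160], [-65.01, 245.01], [3.68, 167.84], [-153.87, 153.87]. Speed limits (degrees/s): [127.2, 127.2, 159.86, 180, 180, 180].

## Interface

Orientations are given as a 3x3 rotation matrix whose columns are the frame's x, y, z axes.
In Python, from bench import telemetry, get_image, camera_params, workorder, models gives the robot as it stands.
- The arm moves only by the shell command python3 -m inch 'ROWS' [OPENING]. ROWS is JSON, a list of rows, each a list of 4 numbers: the shift along the tool's x, y, z in m, then the turn about the tool's z in degrees. A call has 1 to 10 rows; each row is the pose to reach, as a shift and turn from the pose commanded when the call began, along the tool's axes at that moment; what a row does not reach only later rows make up. A row lasts 1/12 s, in which the tool goes at most 41.7 mm and 7.16 degrees, less where a joint would pass 70% of its speed; a pose out of reach is approached as far as the arm can. A call with a gripper value outside its range is refused whole. OPENING is the closure, from -1 (fully open) to 1 (shut), so that 0 is half open, set as the call begins (- or left out, the last holds). The fingers move at their own pace and stop on an object; the grip force is fixed at half the most. Time passes only in rows, so rows that repeat a pose let the fingers close. It gives the time, the measured TCP pose, the force, the opening and the grip force at its end, in the units of the state.
- telemetry.read_state(): the state, without advancing time (a new reading comes with each control period).
- get_image(name): name is "side" or "top"; returns (picture, depth): 384x512x3 uint8, red, green, blue; 384x512 float32, m along the optical axis (not along the pixel's ray), 0 where there is no reading.
- camera_params(name): a dict with "fov_y" (degrees; the focal length in pixels is half the picture's height over the tangent of half this angle, whatever the lens; pixels are square), "cx", "cy" (the principal point, pixels), "origin" and "attitude" of the camera in the world. Camera axes: x right, y down, z forward; pixel columns grow to the right and rows downward; lengths in m; the calibration is good to about 2 mm. A picture is of the moment at which its call begins. camera_params takes no time and is no camera call.
- workorder.close_job(): hands the job in; it is judged then, once.
Trained networks look in the newest picture that a camera, given by its name, has taken for a name from the list of things; names that differ only in an ending like _2 or _b are one class to them, and where a whole thing is asked for, a point or a joint stands for the part that bears it (a point fixed in the world has none). Each returns a list of dicts, best first, with "confidence" (0 to 1); they miss things now and then, are a little off and sometimes report something else, mostly with a low value. They report only what shows in the picture. A call takes as long as a camera call. They do not tell look-alikes from the thing itself.
- models.regions_of(name, camera): "pixels" (384x512 bool, what is visible of it) and "extent" ([left, top, right, bottom] in pixels, round what is visible of it).
- models.spot_point(name, camera): "centre" ([column, row] in pixels: a listed point, or the origin of a listed thing).
The state is a dict: "time": time; "joints": joint angles; "qvel": joint speeds; "joint_efforts": joint torques, N m; "tcp_pos": TCP position; "tcp_rot": TCP orientation; "force": force on the tool from outside, world axes, zero at the start; "torque": the same for the moment, N m; "gripper_width": finger opening in m; "gripper_force": force on a finger pad.
Only numpy, scipy, OpenCV 4.12 (cv2) and the standard library are available. Lean on these libraries where they do the work, as an engineer would, in place of code of your own. Each camera call takes 0.05 s, during which the arm holds its last target. There are 200 camera calls.

## Working session

There is one attempt and no reset: what is moved stays moved. The work goes in short steps, Python scripts to look and compute and a shell command to move; the robot and the scene stay as the last step left them, time stands still between calls to the robot, and variables do not carry over. Pictures are saved under pics/ and viewed, at most 10 in all, crops included, and the job is handed in when it is done.

```bash
mkdir -p pics
cat > h.py <<'E'
import numpy as np, cv2
from bench import telemetry, get_image, camera_params, workorder, models
def cam(n):
    p=camera_params(n); f=192/np.tan(np.radians(p["fov_y"]/2)); return p,f,np.array(p["origin"]),np.array(p["attitude"])
def pix2w(n,uv,z=None,depth=None):
    p,f,o,R=cam(n); d=R@np.array([(uv[0]-p["cx"])/f,(uv[1]-p["cy"])/f,1.])
    return o+d*depth if depth is not None else o+d*((z-o[2])/d[2])
def w2pix(n,X):
    p,f,o,R=cam(n); c=R.T@(np.array(X)-o); return np.array([c[0]/c[2]*f+p["cx"],c[1]/c[2]*f+p["cy"]])
E
python3 - <<'E'
from h import *
for n in("top","side"):
    p=camera_params(n);print(n,p)
    im,d=get_image(n);cv2.imwrite(f"pics/{n}0.png",im[:,:,::-1]);np.save(f"{n}_d.npy",d)
    for k in("lever","lever_hole","lever_knob","spindle_tip","spindle_seat","pointer_tip"):
        for r in models.spot_point(k,n)[:4]:print(n,k,np.round(r["centre"],1),round(r["confidence"],2))
print(telemetry.read_state())
E
```

```text
top {'fov_y': 46.18812192135539, 'cx': 258.57298512450126, 'cy': 192.02276714684677, 'origin': array([ 0.33866488, -0.01926995,  1.47671662]), 'attitude': array([[-0.01989825, -0.9936353 ,  0.11087355],
       [-0.99957288,  0.02214503,  0.01906983],
       [-0.02140375, -0.11044674, -0.99365155]])}
top lever [392.7 267.1] 0.92
top lever [319.1 179.4] 0.69
top lever [321.9 214.6] 0.68
top lever [327.6 110.8] 0.65
top lever_hole [321.9 112.8] 0.87
top lever_hole [394.1 269.4] 0.85
top lever_hole [323.4 216.2] 0.82
top lever_hole [319.8 175.8] 0.7
top lever_knob [359.  244.2] 0.73
top lever_knob [306.1 243.3] 0.66
top lever_knob [349.5 188.2] 0.65
top spindle_tip [191.1 173.5] 0.73
top spindle_seat [189.4 174.1] 0.49
top pointer_tip [192.1 189.1] 0.48
side {'fov_y': 42.07257869823309, 'cx': 263.78964041205796, 'cy': 183.28791743274988, 'origin': array([0.89087134, 1.02747321, 0.83637037]), 'attitude': array([[-0.9318264 ,  0.20483376, -0.29957083],
       [ 0.36289753,  0.5309956 , -0.76573432],
       [ 0.00222255, -0.82224497, -0.56912939]])}
side lever [283.1 121.7] 0.85
side lever 
[... 578 characters left out ...]
  6.25519460e+01, -6.04913397e+00]), 'qvel': array([-0.04978499, -0.03353791,  0.03679694,  0.03597354, -0.02463871,
       -0.06613335]), 'joint_efforts': array([ 6.60715250e-04, -6.12330365e+01, -2.58398688e+01,  6.93464885e-02,
        4.45188303e-02, -4.07245608e-06]), 'tcp_pos': array([ 0.15332994, -0.60589845,  0.21467346]), 'tcp_rot': array([[ 9.69453638e-01,  2.45274629e-01,  5.78123448e-06],
       [ 2.45274629e-01, -9.69453636e-01, -6.78291018e-05],
       [-1.10321190e-05,  6.71751597e-05, -9.99999998e-01]]), 'force': array([ 0.2819431 ,  0.34077514, -0.17414369]), 'torque': array([-0.02919117, -0.01747634, -0.00881701]), 'gripper_force': 0.0, 'gripper_width': 0.09482169395562191}
```

Run:
```python
import cv2
a=cv2.imread("pics/top0.png");cv2.imwrite("pics/topL.png",cv2.resize(a[80:300,150:440],(790,600),interpolation=cv2.INTER_CUBIC))
```

```text
(no output)
```

View pics/topL.png

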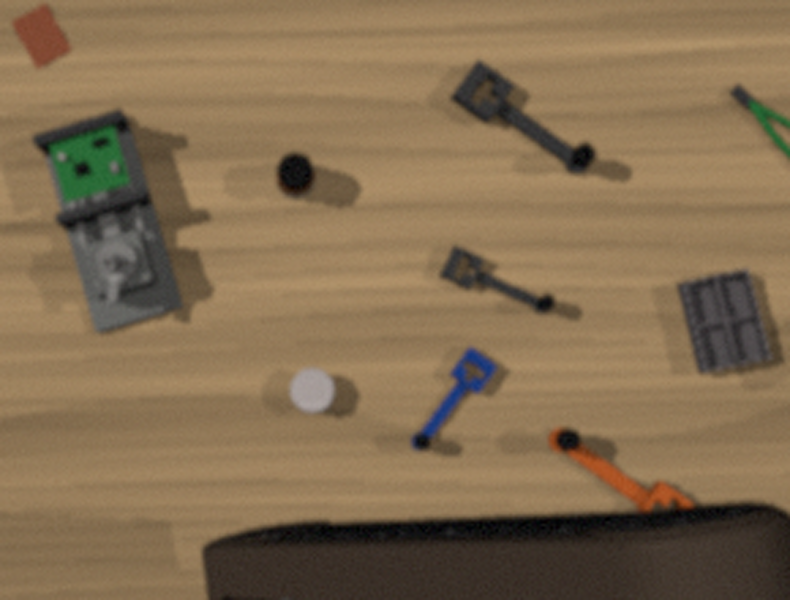

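View pics/side0.png

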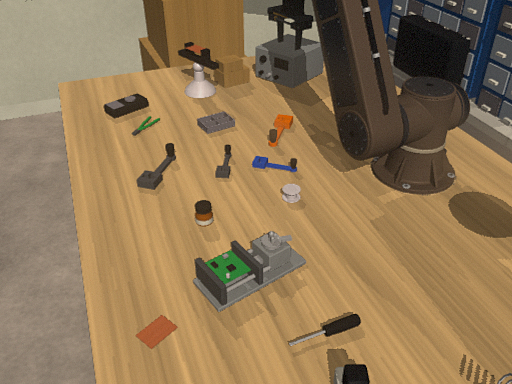

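Candidates (top): large dark lever, hub (328,113); small dark lever, hub (320,177); blue (323,216); orange (395,268). Blue and orange are excluded, and the smaller of the dark ones is the lever at (320,177), with its knob at about (350,190). In the side picture it is at (222,172), and the vice spindle is at (272,235). I'll confirm this in a crop and measure.

Run:
```python
from h import *
im,d=get_image("top");ims,ds=get_image("side")
z=lambda i,x,y,w,h:cv2.resize(i[y:y+h,x:x+w,::-1],(395,395),interpolation=cv2.INTER_CUBIC)
cv2.imwrite("pics/z1.png",np.hstack([z(im,300,155,66,66),z(im,160,140,66,66)]))
for n in("lever","lever_hole","lever_knob","pointer_tip","spindle_tip","spindle_seat","vice"):
  for c in("top","side"):
    for r in models.spot_point(n,c)[:5]:
        zz={"lever":0,"lever_hole":.018,"lever_knob":.038,"pointer_tip":.072,"spindle_seat":.072,"spindle_tip":.097,"vice":0}[n]
        print(c,n,np.round(r["centre"],1),round(r["confidence"],2),np.round(pix2w(c,r["centre"],zz),3))
  for c in ("top","side"):
   if n in("lever",):
    for r in models.regions_of(n,c)[:5]:
        m=r["pixels"];D=(d if c=="top" else ds)
        P=np.array([pix2w(c,(u,v),depth=D[v,u]) for v,u in np.argwhere(m) if D[v,u]>0])
        print(c,"reg",r["extent"],round(r["confidence"],2),m.sum(),P.min(0).round(3),P.max(0).round(3))
```

```text
top lever [391.1 267.2] 0.88 [ 0.25  -0.413  0.   ]
top lever [325.2 112.5] 0.69 [ 0.767 -0.22   0.   ]
top lever [319.4 174.2] 0.61 [ 0.558 -0.193  0.   ]
top lever [320.7 219.1] 0.56 [ 0.41  -0.192  0.   ]
side lever [155.2 184.3] 0.89 [ 0.75  -0.208  0.   ]
side lever [262.  164.2] 0.84 [ 0.418 -0.197  0.   ]
side lever [280.8 122.1] 0.64 [ 0.254 -0.434  0.   ]
side lever [224.  177.1] 0.54 [ 0.55  -0.171 -0.   ]
top reg [351.3, 236.6, 401.1, 266.3] 0.84 426 [ 0.252 -0.442 -0.007] [ 0.35  -0.284  0.058]
top reg [299.2, 207.6, 331.7, 246.7] 0.64 273 [ 0.327 -0.221 -0.007] [ 0.445 -0.125  0.041]
top reg [315.4, 102.1, 370.1, 145.0] 0.63 553 [ 0.657 -0.345 -0.008] [ 0.793 -0.186  0.059]
top reg [310.4, 171.0, 355.1, 194.8] 0.58 258 [ 0.487 -0.294 -0.006] [ 0.566 -0.166  0.042]
top reg [184.2, 170.1, 201.4, 193.8] 0.44 208 [0.503 0.195 0.007] [0.571 0.24  0.097]
side reg [137.7, 142.1, 174.4, 190.8] 0.87 689 [ 0.647 -0.437 -0.006] [ 0.801 -0.182  0.052]
side reg [253.7, 156.4, 297.7, 170.6] 0.8 359 [ 0.332 -0.228 -0.005] [ 0.453 -0.122  0.039]
side reg [266.2, 112.9, 292.8, 144.0] 0.7
[... 729 characters left out ...]
ob [165.1 143.9] 0.93 [ 0.683 -0.364  0.038]
side lever_knob [225.9 146. ] 0.83 [ 0.507 -0.282  0.038]
side lever_knob [293.9 160.5] 0.62 [ 0.342 -0.126  0.038]
top pointer_tip [191.7 190.6] 0.49 [0.505 0.218 0.072]
side pointer_tip [291.4 233.4] 0.74 [0.503 0.215 0.072]
top spindle_tip [191.4 174. ] 0.5 [0.554 0.215 0.097]
side spindle_tip [268.8 231.8] 0.92 [0.562 0.218 0.097]
top spindle_seat [190.7 172.1] 0.47 [0.564 0.221 0.072]
side spindle_seat [273.3 238.3] 0.75 [0.549 0.216 0.072]
side spindle_seat [202.2 220. ] 0.75 [0.685 0.091 0.072]
top vice [193.3 177. ] 0.86 [0.558 0.225 0.   ]
side vice [269.5 262.5] 0.84 [0.559 0.218 0.   ]
side vice [216.8 126.4] 0.34 [ 0.477 -0.485  0.   ]
```

View pics/z1.png

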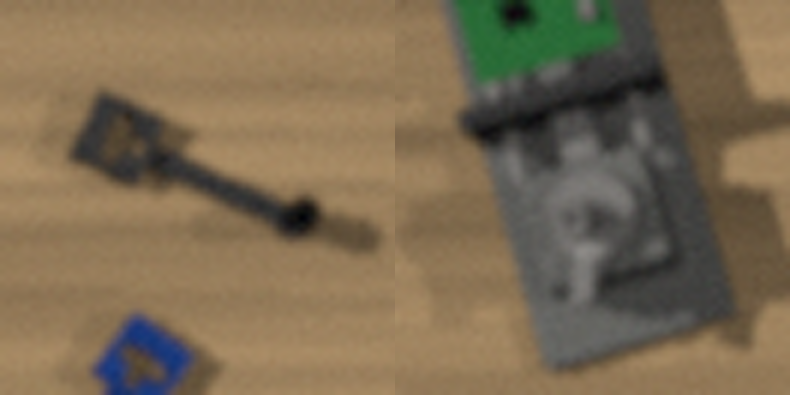

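The crop confirms it: the small dark lever has its hub at (319.7,178) and its knob at (350,191), with blue below it. The spindle core is at (190.4,175.6) and its tab ends at (191.4,190). I'll refine both by fitting to depth-derived points and averaged images.

Run:
```python
from h import *
from scipy.optimize import minimize
N=6; I={};D={}
for c in("top","side"):
    fr=[get_image(c) for _ in range(N)]
    I[c]=np.mean([f[0].astype(float) for f in fr],0); D[c]=np.median([f[1] for f in fr],0)
np.savez("avg.npz",top=I["top"],side=I["side"],topd=D["top"],sided=D["side"])
def rect(c,ctr,z,half=.09,res=.0005):   # rectify plane z: image right=+x, up=+y
    n=int(2*half/res); s=[(-half,-half),(half,-half),(half,half),(-half,half)]
    src=np.float32([w2pix(c,(ctr[0]+a,ctr[1]+b,z)) for a,b in s]); dst=np.float32([(0,n),(n,n),(n,0),(0,0)])
    return cv2.warpPerspective(I[c].astype(np.uint8),cv2.getPerspectiveTransform(src,dst),(n,n),flags=cv2.INTER_CUBIC)[:,:,::-1]
a=[rect(c,(.535,-.225),.012) for c in("top","side")]
b=[rect(c,(.545,.217),.072,.05,.00025) for c in("top","side")]
g=np.vstack([np.hstack(a),np.hstack([cv2.resize(x,(360,360)) for x in b])])
for i in range(2):
  for j in range(2):
    for k in range(0,360,40): cv2.circle(g,(j*360+k,i*360+180),1,(0,0,255),-1);cv2.circle(g,(j*360+180,i*360+k),1,(0,0,255),-1)
cv2.imwrite("pics/rect.png",cv2.resize(g,(600,600)))
# lever silhouette: dark pixels back-projected at z=.009
for c in("top","side"):
    for r in models.regions_of("lever",c):
        m=r["pixels"];v,u=np.nonzero(m);P=np.array([pix2w(c,(x,y),.006)for x,y in zip(u,v)])
        if abs(P[:,0].mean()-.535)<.04 and abs(P[:,1].mean()+.22)<.06:
            e=np.linalg.eigh(np.cov(P[:,:2].T))[1][:,1];print(c,"axis",np.degrees(np.arctan2(e[1],e[0])),P.mean(0))
    v,u=np.mgrid[0:384,0:512];p,f,o,R=cam(c);d=D[c]
    X=np.stack([(u-p["cx"])/f*d,(v-p["cy"])/f*d,d],-1)@R.T+o
    k=(d>0)&(np.hypot(X[...,0]-.553,X[...,1]-.217)<.06)&(X[...,2]>.067)&(X[...,2]<.12)
    P=X[k];print(c,"spindle pts",len(P));np.save(c+"_sp.npy",P)
    k=(d>0)&(np.hypot(X[...,0]-.551,X[...,1]+.19)<.035)&(X[...,2]>.013)
    print(c,"hub top mean",X[k].mean(0),k.sum())
P=np.vstack([np.load(c+"_sp.npy") for c in("top","side")])
for q in P[np.argsort(P[:,0])][:200:4]:pass
for c in("top","side"):
    Q=np.load(c+"_sp.npy");t=Q[Q[:,2]>.085];print(c,"core",t.mean(0),len(t))
    w=Q[(Q[:,2]<.085)&(Q[:,0]<.53)];print(c,"tab",w.mean(0),len(w))
```

```text
top axis 62.86809569496692 [ 0.52665843 -0.22851357  0.006     ]
top spindle pts 212
top hub top mean [ 0.54378111 -0.18948965  0.01763639] 114
side axis 65.30952580330512 [ 0.53375393 -0.22497026  0.006     ]
side spindle pts 300
side hub top mean [ 0.54972257 -0.18909289  0.01565109] 90
top core [0.54882448 0.21740812 0.08990684] 32
top tab [0.51761445 0.219931   0.07104715] 36
side core [0.5554321  0.21959236 0.08916893] 40
side tab [0.51904401 0.22139471 0.06987306] 44
```

View pics/rect.png

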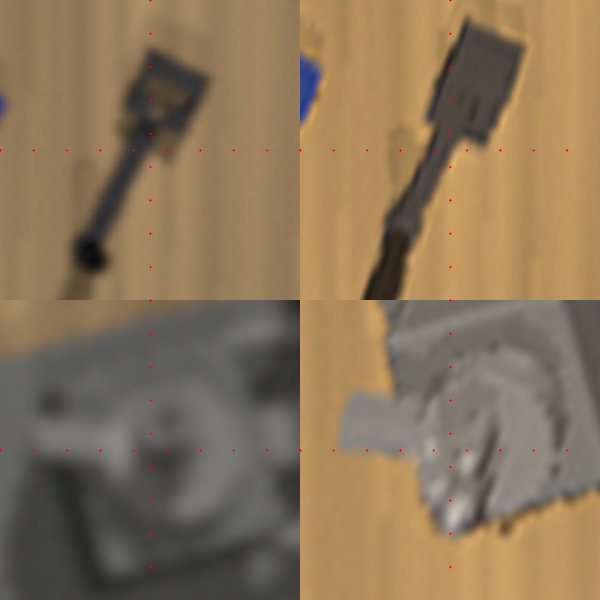

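```bash
python3 -m inch '[[0.02,-0.012,0,-2],[0.055,-0.035,0,-7],[0.09,-0.057,0,-12],[0.125,-0.079,0,-17],[0.16,-0.101,0,-22],[0.195,-0.124,0,-27],[0.23,-0.146,0,-32],[0.265,-0.168,0,-37],[0.29,-0.184,0,-40],[0.31,-0.1965,0,-42]]' -1; python3 -m inch '[[0.03,-0.02,0,-2]]' | tail -5; python3 -c "
from h import *
s=telemetry.read_state();print(s['tcp_pos'],s['joints']);y=s['tcp_rot'][:,1];print(np.degrees(np.arctan2(y[1],y[0])))
d=np.array([.547,-.190,.10])-s['tcp_pos'];print(s['tcp_rot'].T@d)"
```

```text
time: 3.13
tcp_pos: [0.4071, -0.3373, 0.2149]
tcp_rot: [[0.552, 0.834, 0.0], [0.834, -0.552, -0.0], [0.0, 0.0, -1.0]]
force: [0.7, -0.7, 0.3]
gripper_width: 0.0951
gripper_force: 0.0
tcp_pos: [0.4083, -0.3039, 0.2146]
tcp_rot: [[0.525, 0.851, 0.002], [0.851, -0.525, -0.002], [-0.001, 0.002, -1.0]]
force: [1.0, 1.2, -1.2]
gripper_width: 0.0954
gripper_force: 0.0
[ 0.40831457 -0.30388466  0.21463105] [-4.40949091e+01  1.86759987e+01  1.05422804e+02 -5.37233431e-03
  5.57690884e+01 -1.24277049e+01]
-31.664150554226442
[0.1697988  0.05800181 0.11466386]
```

```bash
python3 -m inch '[[0.02,0.007,0.01,-1],[0.05,0.017,0.03,-2],[0.085,0.03,0.05,-3],[0.12,0.042,0.075,-5],[0.15,0.053,0.095,-5.8],[0.171,0.06,0.11,-5.8],[0.171,0.06,0.115,-5.8],[0.171,0.06,0.115,-5.8],[0.171,0.06,0.115,-5.8],[0.171,0.06,0.115,-5.8]]'; python3 -c "
from h import *
s=telemetry.read_state();y=s['tcp_rot'][:,1];print(np.degrees(np.arctan2(y[1],y[0])))
im,d=get_image('side');cv2.imwrite('pics/s1.png',cv2.resize(im[100:250,150:350,::-1],(800,600),interpolation=cv2.INTER_CUBIC))
d=np.array([.547,-.190,.004])-s['tcp_pos'];print(s['tcp_rot'].T@d)"
```

```text
time: 4.05
tcp_pos: [0.5465, -0.1905, 0.1005]
tcp_rot: [[0.439, 0.898, 0.001], [0.898, -0.439, -0.001], [-0.0, 0.001, -1.0]]
force: [-0.3, -0.2, 0.6]
gripper_width: 0.0949
gripper_force: 0.0
-26.06074510123249
[0.00070656 0.00010457 0.09652802]
```

View pics/s1.png

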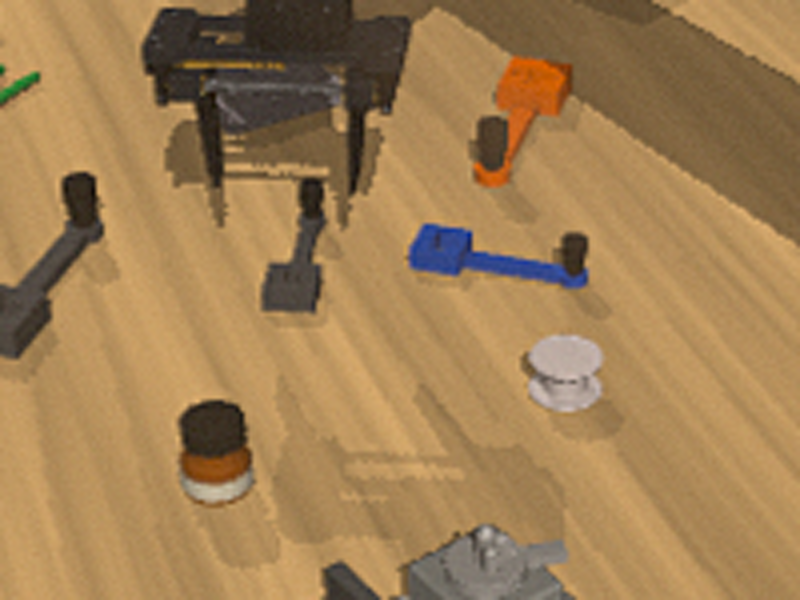

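The fingers, with tips at about (205,147) and (237,147) in the full side picture, are above and astride the lever hub at (223,170). Descending and closing.

```bash
python3 -m inch '[[0,0,0.02,0],[0,0,0.05,0],[0,0,0.075,0],[0,0,0.088,0],[0,0,0.0955,0],[0,0,0.0955,0],[0,0,0.0955,0]]'; python3 -m inch '[[0,0,0,0],[0,0,0,0],[0,0,0,0],[0,0,0,0],[0,0,0,0],[0,0,0,0],[0,0,0,0],[0,0,0,0],[0,0,0,0],[0,0,0,0]]' 1
```

```text
time: 4.68
tcp_pos: [0.547, -0.1903, 0.005]
tcp_rot: [[0.439, 0.898, 0.001], [0.898, -0.439, -0.001], [-0.0, 0.001, -1.0]]
force: [-0.8, 0.3, 1.0]
gripper_width: 0.0948
gripper_force: 0.0
time: 5.52
tcp_pos: [0.5468, -0.1896, 0.0041]
tcp_rot: [[0.438, 0.899, -0.0], [0.899, -0.438, -0.0], [-0.0, -0.0, -1.0]]
force: [-0.1, 0.8, -0.2]
gripper_width: 0.0397
gripper_force: 30.0
```

```bash
python3 -m inch '[[0,0,-0.01,0],[0,0,-0.03,0],[0,0,-0.06,0],[0,0,-0.1,0],[0.005,-0.002,-0.135,0],[0.025,-0.0115,-0.15,0],[0.055,-0.0253,-0.15,0],[0.09,-0.0414,-0.15,0],[0.125,-0.0575,-0.15,0],[0.16,-0.0736,-0.15,0]]'; python3 -m inch '[[0.035,-0.016,0,6],[0.07,-0.032,0,13],[0.1,-0.046,0,20],[0.13,-0.06,0,27],[0.155,-0.071,0,34],[0.175,-0.0805,0,41],[0.19,-0.0874,0,48],[0.2,-0.092,0,55],[0.207,-0.0952,0,62],[0.2116,-0.0974,0.01,67]]'; python3 -m inch '[[0,0,0.005,2],[0,0,0.005,2],[0,0,0.005,2],[0,0,0.005,2],[0,0,0.005,2]]'
python3 - <<'E'
from h import *
s=telemetry.read_state();T=s["tcp_pos"];y=s['tcp_rot'][:,1];print(T,np.degrees(np.arctan2(y[1],y[0])),s["joints"].round(1))
im,d=get_image('side');cv2.imwrite('pics/s2.png',cv2.resize(im[120:270,180:380,::-1],(800,600),interpolation=cv2.INTER_CUBIC))
get_image("top")
for c in("top","side"):
  for k,z in(("lever_hole",T[2]+.014),("lever_knob",T[2]+.034),("spindle_tip",.097),("spindle_seat",.072),("pointer_tip",.072)):
    for r in models.spot_point(k,c)[:6]:
        X=pix2w(c,r["centre"],z)
        if abs(X[1]-.217)<.1: print(c,k,np.round(r["centre"],1),round(r["confidence"],2),np.round(X,4))
E
```

```text
time: 6.35
tcp_pos: [0.5503, -0.012, 0.1549]
tcp_rot: [[0.439, 0.898, 0.0], [0.898, -0.439, -0.0], [0.0, 0.0, -1.0]]
force: [0.8, 1.3, -1.6]
gripper_width: 0.0396
gripper_force: 30.0
time: 7.18
tcp_pos: [0.5565, 0.2206, 0.146]
tcp_rot: [[0.998, -0.058, 0.003], [-0.058, -0.998, 0.001], [0.003, -0.001, -1.0]]
force: [1.0, -1.4, -1.8]
gripper_width: 0.0399
gripper_force: 30.0
time: 7.6
tcp_pos: [0.5562, 0.2191, 0.1397]
tcp_rot: [[0.996, -0.087, 0.001], [-0.087, -0.996, 0.0], [0.001, -0.0, -1.0]]
force: [0.0, -0.2, -2.2]
gripper_width: 0.0399
gripper_force: 30.0
[0.55622838 0.21913997 0.13965457] -94.96239073769055 [ 15.2  30.7  97.9  -0.   51.4 110.1]
side lever_hole [271.4 210.6] 0.94 [0.5545 0.2146 0.1537]
side lever_hole [271.3 219.7] 0.51 [0.5668 0.2444 0.1537]
side lever_knob [316.8 200.1] 0.59 [0.4558 0.2395 0.1737]
side spindle_tip [271.6 231.8] 0.7 [0.5557 0.2204 0.097 ]
side spindle_seat [274.2 237.2] 0.6 [0.5459 0.2132 0.072 ]
side pointer_tip [291.2 231.4] 0.75 [0.5006 0.2084 0.072 ]
```

View pics/s2.png

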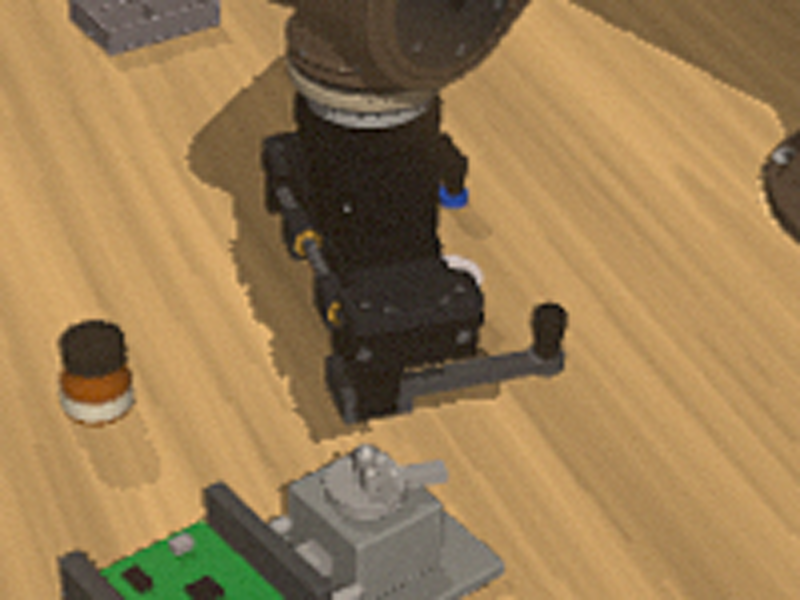

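```bash
cat > ov.py <<'E'
from h import *
def pose(x,y,yaw,z):
    c,s=np.cos(np.radians(yaw)),np.sin(np.radians(yaw)); return lambda P:np.array([[x+c*a-s*b,y+s*a+c*b,z+h] for a,b,h in P])
t=np.linspace(0,2*np.pi,40)
circ=lambda r,h,cx=0:[(cx+r*np.cos(a),r*np.sin(a),h) for a in t]
rc=lambda x0,x1,y0,y1,h:[(x0,y0,h),(x1,y0,h),(x1,y1,h),(x0,y1,h),(x0,y0,h)]
SP=[circ(.024,0),rc(-.048,-.024,-.006,.006,0),[(0,0,.0),(0,0,.025)],circ(.006,.020),[(-.014,0,.015),(0,0,.015)],[(0,-.014,.015),(0,.014,.015)]]
LV=[rc(-.02,.02,-.02,.02,0),rc(-.02,.02,-.02,.02,.018),rc(-.106,-.02,-.007,.007,.008),circ(.010,.038,-.106)]
def draw(g,c,x0,y0,k,T,shape,col):
    for L in shape:
        q=np.array([(w2pix(c,X)+.5-(x0,y0))*k for X in T(L)]);cv2.polylines(g,[np.int32(q*16)],False,col,1,cv2.LINE_AA,4)
def crop(im,x0,y0,w,h,k): return cv2.resize(im[y0:y0+h,x0:x0+w].astype(np.uint8)[:,:,::-1],None,fx=k,fy=k,interpolation=cv2.INTER_CUBIC)
E
python3 - <<'E'
from ov import *
s=telemetry.read_state();T=s["tcp_pos"]
im=np.mean([get_image("side")[0].astype(float) for _ in range(6)],0);np.save("s3.npy",im)
g=crop(im,240,185,100,75,5)
draw(g,"side",240,185,5,pose(.556,.219,-5,.072),SP,(0,0,255))
draw(g,"side",240,185,5,pose(T[0],T[1],-5,T[2]-.004),LV,(0,255,255))
a=np.load("avg.npz")["top"];h=crop(a,171,155,40,50,7)
draw(h,"top",171,155,7,pose(.556,.219,-5,.072),SP,(0,0,255))
o=np.zeros((375,790,3),np.uint8);o[:,:500]=g;o[:350,505:785]=h;cv2.imwrite("pics/ov.png",o)
E
```

```text
(no output)
```

View pics/ov.png

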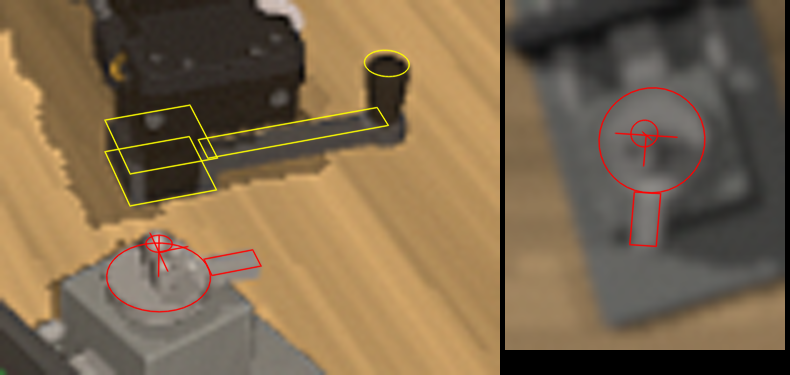

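The overlay fits the spindle within about 1 px in both cameras, and the lever arm lies slightly below its predicted outline. I'll fit both outlines to the image gradients numerically.

```bash
cat > fit.py <<'E'
from ov import *
from scipy.ndimage import map_coordinates
from scipy.optimize import differential_evolution
def G(im):
    g=cv2.GaussianBlur(im.astype(np.float32),(0,0),.8);gx=cv2.Sobel(g,-1,1,0);gy=cv2.Sobel(g,-1,0,1)
    return np.sqrt((gx**2+gy**2).sum(-1))
def samp(L,n=25): return [tuple(np.array(a)*(1-k/n)+np.array(b)*k/n) for a,b in zip(L[:-1],L[1:]) for k in range(n)]
def score(g,c,T,pts):
    q=np.array([w2pix(c,X) for X in T(pts)]);return map_coordinates(g,[q[:,1],q[:,0]],order=1).mean()
E
python3 - <<'E'
from fit import *
a=np.load("avg.npz");s3=np.load("s3.npy")
fl=circ(.024,0)
tab=samp([(-.026,-.006,0),(-.048,-.006,0),(-.048,.006,0),(-.026,.006,0)])
for n,imgs in (("top",[("top",a["top"])]),("side",[("side",a["side"])]),("side now",[("side",s3)]),("both",[("top",a["top"]),("side",a["side"])])):
    gs=[(c,G(i)) for c,i in imgs]
    f=lambda p:-sum(score(g,c,pose(p[0],p[1],p[2],.072),fl)+score(g,c,pose(p[0],p[1],p[2],.072),tab) for c,g in gs)
    r=differential_evolution(f,[(.548,.564),(.211,.227),(-15,8)],seed=1,popsize=10,maxiter=40);print(n,r.x.round(4),r.fun.round(1))
T=telemetry.read_state()["tcp_pos"];g=G(s3)
arm=samp([(-.03,-.007,.008),(-.1,-.007,.008)])+samp([(-.03,.007,.008),(-.095,.007,.008)])
arm2=samp([(-.03,.007,0),(-.1,.007,0)])
kn=[p for p in circ(.010,.038,-.106)]
f=lambda p:-(score(g,"side",pose(T[0]+p[0],T[1]+p[3],p[1],T[2]-.004+p[2]),arm+arm2)+score(g,"side",pose(T[0]+p[0],T[1]+p[3],p[1],T[2]-.004+p[2]),kn))
for b in ((-.0001,.0001),(-.003,.003)):
    r=differential_evolution(f,[(-.008,.008),(-9,-1),(-.006,.006),b],seed=1,popsize=12,maxiter=50);print("lever dx,yaw,dz,dy",r.x.round(4),r.fun)
E
```

```text
Traceback (most recent call last):
  File "fit.py", line 9, in score
    q=np.array([w2pix(c,X) for X in T(pts)]);return map_coordinates(g,[q[:,1],q[:,0]],order=1).mean()
                ~~~~~^^^^^
  File "h.py", line 9, in w2pix
    p,f,o,R=cam(n); c=R.T@(np.array(X)-o); return np.array([c[0]/c[2]*f+p["cx"],c[1]/c[2]*f+p["cy"]])
            ~~~^^^
  File "h.py", line 4, in cam
    p=camera_params(n); f=192/np.tan(np.radians(p["fov_y"]/2)); return p,f,np.array(p["origin"]),np.array(p["attitude"])
ValueError: time passes only in moves, steps and waits

The above exception was the direct cause of the following exception:

Traceback (most recent call last):
RuntimeError: The map-like callable must be of the form f(func, iterable), returning a sequence of numbers the same length as 'iterable'
```

Too many parameter reads; I'll cache the calibration.

```bash
sed -i 's/^def cam/from functools import cache\n@cache\ndef cam/' h.py
cat > run.py <<'E'
from fit import *
a=np.load("avg.npz");s3=np.load("s3.npy")
fl=circ(.024,0)
tab=samp([(-.026,-.006,0),(-.048,-.006,0),(-.048,.006,0),(-.026,.006,0)])
for n,imgs in (("top",[("top",a["top"])]),("side",[("side",a["side"])]),("side now",[("side",s3)]),("both",[("top",a["top"]),("side",a["side"])])):
    gs=[(c,G(i)) for c,i in imgs]
    f=lambda p:-sum(score(g,c,pose(p[0],p[1],p[2],.072),fl)+score(g,c,pose(p[0],p[1],p[2],.072),tab) for c,g in gs)
    r=differential_evolution(f,[(.548,.564),(.211,.227),(-15,8)],seed=1,popsize=10,maxiter=40);print(n,r.x.round(4),np.round(r.fun,1))
T=telemetry.read_state()["tcp_pos"];g=G(s3)
arm=samp([(-.03,-.007,.008),(-.1,-.007,.008)])+samp([(-.03,.007,.008),(-.095,.007,.008)])
arm2=samp([(-.03,.007,0),(-.1,.007,0)])
kn=[p for p in circ(.010,.038,-.106)]
f=lambda p:-(score(g,"side",pose(T[0]+p[0],T[1]+p[3],p[1],T[2]-.004+p[2]),arm+arm2)+score(g,"side",pose(T[0]+p[0],T[1]+p[3],p[1],T[2]-.004+p[2]),kn))
for b in ((-.0001,.0001),(-.003,.003)):
    r=differential_evolution(f,[(-.008,.008),(-9,-1),(-.006,.006),b],seed=1,popsize=12,maxiter=50);print("lever dx,yaw,dz,dy",r.x.round(4),r.fun)
E
python3 run.py; python3 -c "
from h import *
print(telemetry.read_state()['time'])"
```

```text
top [ 0.5622  0.2184 -2.3279] -282.8
side [  0.5549   0.2148 -12.8185] -251.1
side now [  0.5549   0.2146 -12.7742] -265.4
both [ 0.555   0.2172 -5.0716] -513.3
lever dx,yaw,dz,dy [ 1.9000e-03 -8.9284e+00  2.6000e-03 -1.0000e-04] -565.1449
lever dx,yaw,dz,dy [ 2.0000e-04 -8.7791e+00  1.0000e-04 -2.8000e-03] -565.55963
8.5
```

```bash
python3 -m inch '[[-0.0018,0.0019,0.005,0],[-0.0018,0.0019,0.02,0],[-0.0018,0.0019,0.03,0],[-0.0018,0.0019,0.036,0],[-0.0018,0.0019,0.038,0],[-0.0018,0.0019,0.040,0],[-0.0018,0.0019,0.042,0],[-0.0018,0.0019,0.042,0]]'; for i in 1; do python3 -m inch '[[0,0,0.001,0],[0,0,0.002,0],[0,0,0.003,0],[0,0,0.003,0]]'; done
```

```text
time: 9.17
tcp_pos: [0.5542, 0.2176, 0.0971]
tcp_rot: [[0.996, -0.087, 0.0], [-0.087, -0.996, -0.0], [0.0, 0.0, -1.0]]
force: [0.3, -0.3, -2.1]
gripper_width: 0.0399
gripper_force: 30.0
time: 9.5
tcp_pos: [0.5547, 0.2176, 0.0943]
tcp_rot: [[0.996, -0.087, 0.002], [-0.087, -0.996, 0.0], [0.002, -0.0, -1.0]]
force: [4.1, -0.4, -2.0]
gripper_width: 0.0395
gripper_force: 30.0
```

```bash
python3 -m inch '[[0.001,0,0,0],[0.001,0,0.001,0],[0.001,0,0.0015,0],[0.001,0,0.0015,0]]';python3 -m inch '[[0,0,0.001,0],[0,0,0.002,0],[0,0,0.002,0]]'
```

```text
time: 9.83
tcp_pos: [0.555, 0.2174, 0.0924]
tcp_rot: [[0.996, -0.087, -0.0], [-0.087, -0.996, -0.0], [-0.0, 0.0, -1.0]]
force: [0.7, -1.2, -2.6]
gripper_width: 0.04
gripper_force: 30.0
time: 10.08
tcp_pos: [0.5551, 0.2174, 0.0904]
tcp_rot: [[0.996, -0.087, -0.0], [-0.087, -0.996, -0.0], [0.0, 0.0, -1.0]]
force: [1.8, -1.3, -1.5]
gripper_width: 0.0397
gripper_force: 30.0
```

```bash
python3 -m inch '[[0,0,0.001,0],[0,0,0.002,0],[0,0,0.003,0],[0,0,0.003,0]]';python3 -m inch '[[0,0,0.001,0],[0,0,0.002,0],[0,0,0.003,0],[0,0,0.003,0]]'
```

```text
time: 10.42
tcp_pos: [0.5551, 0.217, 0.0875]
tcp_rot: [[0.996, -0.087, -0.0], [-0.087, -0.996, -0.001], [0.0, 0.001, -1.0]]
force: [1.4, -5.2, 1.0]
gripper_width: 0.04
gripper_force: 30.0
time: 10.75
tcp_pos: [0.5552, 0.2169, 0.0846]
tcp_rot: [[0.996, -0.087, 0.0], [-0.087, -0.996, -0.001], [0.0, 0.001, -1.0]]
force: [1.9, -6.1, 1.3]
gripper_width: 0.0399
gripper_force: 30.0
```

```bash
python3 -m inch '[[0.0003,0.0008,0,0],[0.0003,0.0008,0.001,0],[0.0003,0.0008,0.002,0],[0.0003,0.0008,0.003,0],[0.0003,0.0008,0.004,0],[0.0003,0.0008,0.004,0]]';python3 -m inch '[[0,0,0.001,0],[0,0,0.002,0],[0,0,0.003,0],[0,0,0.0035,0],[0,0,0.0035,0]]';python3 -c "
from h import *
s=telemetry.read_state();print(s['force'],s['torque'],s['tcp_pos'])"
```

```text
time: 11.25
tcp_pos: [0.5553, 0.2168, 0.0803]
tcp_rot: [[0.996, -0.087, -0.0], [-0.087, -0.996, -0.0], [-0.0, 0.0, -1.0]]
force: [1.3, -1.8, -2.6]
gripper_width: 0.0394
gripper_force: 30.0
time: 11.67
tcp_pos: [0.5553, 0.2167, 0.0769]
tcp_rot: [[0.996, -0.087, -0.0], [-0.087, -0.996, -0.0], [-0.0, 0.0, -1.0]]
force: [2.0, -1.0, -3.3]
gripper_width: 0.0396
gripper_force: 30.0
[ 1.95628431 -1.02432193 -3.33631182] [-0.17793027 -0.2510262   0.00952098] [0.55530315 0.21669891 0.07694132]
```

Sliding in freely. Press until the flange answers.

```bash
python3 -m inch '[[0,0,0.0005,0],[0,0,0.001,0],[0,0,0.0015,0],[0,0,0.0015,0]]';python3 -m inch '[[0,0,0.0005,0],[0,0,0.001,0],[0,0,0.001,0]]'
```

```text
time: 12.0
tcp_pos: [0.5553, 0.2167, 0.0761]
tcp_rot: [[0.996, -0.087, 0.0], [-0.087, -0.996, 0.0], [0.0, -0.0, -1.0]]
force: [-1.3, -1.5, 4.6]
gripper_width: 0.0396
gripper_force: 30.0
time: 12.25
tcp_pos: [0.5554, 0.2167, 0.076]
tcp_rot: [[0.996, -0.087, 0.001], [-0.087, -0.996, 0.0], [0.001, -0.0, -1.0]]
force: [-3.5, -3.4, 14.7]
gripper_width: 0.04
gripper_force: 30.0
```

Contact is at TCP z 0.076, exactly seated height. I'll ease the push and swing counter-clockwise (negative tool turn).

```bash
python3 -m inch '[[0,0,-0.0008,0],[0,0,-0.0008,-2],[0,0,-0.0008,-5],[0,0,-0.0008,-9],[0,0,-0.0008,-13],[0,0,-0.0008,-17],[0,0,-0.0008,-20],[0,0,-0.0008,-20]]'; python3 -c "
from h import *
s=telemetry.read_state();print(s['force'],s['torque'],s['tcp_pos'])"; python3 -m inch '[[0,0,0,-3],[0,0,0,-7],[0,0,0,-11],[0,0,0,-15],[0,0,0,-18],[0,0,0,-20],[0,0,0,-20]]'; python3 -c "
from h import *
s=telemetry.read_state();print(s['force'],s['torque'],s['tcp_pos'])"
```

```text
time: 12.92
tcp_pos: [0.5557, 0.2172, 0.0761]
tcp_rot: [[0.965, 0.262, 0.001], [0.262, -0.965, 0.001], [0.001, -0.0, -1.0]]
force: [0.1, 1.4, 5.8]
gripper_width: 0.0397
gripper_force: 30.0
[0.0808003  1.3901142  5.75838121] [ 0.28060205  0.09720704 -0.02461749] [0.55565902 0.21716342 0.07606574]
time: 13.5
tcp_pos: [0.5551, 0.2177, 0.076]
tcp_rot: [[0.818, 0.575, 0.0], [0.575, -0.818, 0.001], [0.001, -0.001, -1.0]]
force: [-2.6, 5.6, 6.9]
gripper_width: 0.0396
gripper_force: 30.0
[-2.55881311  5.58114338  6.86932336] [ 0.95258425  0.48288753 -0.05232576] [0.55512637 0.21773787 0.0760415 ]
```

```bash
S='from h import *
s=telemetry.read_state();print(s["torque"].round(2),np.degrees(np.arctan2(s["tcp_rot"][1,0],s["tcp_rot"][0,0])).round(2))'
python3 -m inch '[[0,0,0,-2],[0,0,0,-4],[0,0,0,-6],[0,0,0,-8],[0,0,0,-10]]'|grep force; python3 -c "$S"; python3 -m inch '[[0,0,0,-1.5],[0,0,0,-3],[0,0,0,-4.5]]'|grep force; python3 -c "$S"; python3 -m inch '[[0,0,0,-1.5],[0,0,0,-3]]'|grep force; python3 -c "$S"
```

```text
force: [-4.9, 8.6, 9.2]
gripper_force: 30.0
[ 1.36  0.85 -0.25] 45.05
force: [-5.3, 7.9, 8.8]
gripper_force: 30.0
[ 1.42  0.92 -0.24] 49.53
force: [-6.4, 8.6, 8.1]
gripper_force: 30.0
[ 1.52  1.02 -0.26] 52.53
```

```bash
S='from h import *
s=telemetry.read_state();print(s["torque"].round(2),np.degrees(np.arctan2(s["tcp_rot"][1,0],s["tcp_rot"][0,0])).round(2))'
python3 -m inch '[[0.0003,-0.0006,0,-1],[0.0003,-0.0006,0,-2]]'|grep force; python3 -c "$S"; python3 -m inch '[[0,0,0,-1],[0,0,0,-2]]'|grep force; python3 -c "$S"; python3 -m inch '[[0,0,0,-1],[0,0,0,-2]]'|grep force; python3 -c "$S"
```

```text
force: [-4.7, 4.0, 8.5]
gripper_force: 30.0
[ 0.72  0.79 -0.27] 54.52
force: [-5.3, 4.5, 9.0]
gripper_force: 30.1
[ 0.8   0.89 -0.59] 56.49
force: [-5.4, 4.7, 8.6]
gripper_force: 30.4
[ 0.76  0.9  -1.33] 58.4
```

Torque jumps past 55°: the stop. One more small push, relieve, release and rise.

```bash
S='from h import *
s=telemetry.read_state();print(s["torque"].round(2),np.degrees(np.arctan2(s["tcp_rot"][1,0],s["tcp_rot"][0,0])).round(2),s["tcp_pos"])'
python3 -m inch '[[0,0,0,-1],[0,0,0,-1]]'|grep force; python3 -c "$S"; python3 -m inch '[[0,-0.0003,0,1],[0,-0.0003,-0.0005,2],[0,-0.0003,-0.0005,3],[0,-0.0003,-0.0005,3]]'|grep force; python3 -c "$S"
python3 -m inch '[[0,0,0,0],[0,0,0,0],[0,0,0,0],[0,0,0,0],[0,0,0,0],[0,0,0,0],[0,0,0,0],[0,0,0,0]]' -1
python3 -m inch '[[0,0,-0.005,0],[0,0,-0.015,0],[0,0,-0.03,0],[0,0,-0.06,0],[0,0,-0.1,0],[0,0,-0.14,0],[0,0,-0.17,0],[0,0,-0.2,0],[0,0,-0.2,0]]'
python3 -m inch '[[-0.02,0.02,0,0],[-0.05,0.05,0,0],[-0.08,0.08,0,0],[-0.11,0.11,0,0],[-0.13,0.13,0,0],[-0.14,0.14,0,0],[-0.14,0.14,0,0]]' | grep tcp_pos
python3 - <<'E'
from ov import *
a=np.mean([get_image("top")[0].astype(float) for _ in range(3)],0);b=np.mean([get_image("side")[0].astype(float) for _ in range(3)],0);np.savez("fin.npz",top=a,side=b)
cv2.imwrite("pics/fin.png",np.hstack([crop(b,220,190,95,100,4),crop(a,160,130,80,80,5)]))
for c in("top","side"):
  for k,z in(("lever_hole",.09),("lever_knob",.11),("pointer_tip",.072)):
    for r in models.spot_point(k,c)[:6]:
        X=pix2w(c,r["centre"],z)
        if abs(X[1]-.217)<.12: print(c,k,np.round(r["centre"],1),round(r["confidence"],2),np.round(X,4))
E
```

```text
force: [-5.5, 5.9, 8.4]
gripper_force: 30.6
[ 1.05  0.81 -1.34] 59.38 [0.55443553 0.21835214 0.0760207 ]
force: [-1.1, 5.4, 1.7]
gripper_force: 30.0
[ 0.97  0.29 -0.27] 56.39 [0.55451725 0.21828629 0.07605032]
time: 16.0
tcp_pos: [0.5548, 0.2174, 0.0759]
tcp_rot: [[0.552, 0.834, 0.0], [0.834, -0.552, -0.0], [-0.0, 0.0, -1.0]]
force: [-0.5, 0.8, -0.1]
gripper_width: 0.0877
gripper_force: 0.0
time: 16.75
tcp_pos: [0.5562, 0.2179, 0.2831]
tcp_rot: [[0.552, 0.834, 0.01], [0.834, -0.552, 0.003], [0.007, 0.007, -1.0]]
force: [0.5, -0.3, -1.0]
gripper_width: 0.0957
gripper_force: 0.0
tcp_pos: [0.5945, 0.0208, 0.2762]
top lever_hole [193.4 173.7] 0.54 [0.5555 0.2097 0.09  ]
top lever_knob [217.2 190.6] 0.73 [0.4984 0.1335 0.11  ]
top pointer_tip [203.4 186.1] 0.39 [0.5181 0.1813 0.072 ]
side lever_hole [270.7 231.4] 0.87 [0.5539 0.2107 0.09  ]
side lever_knob [279.9 201.6] 0.73 [0.5004 0.1371 0.11  ]
side pointer_tip [277.9 225.8] 0.59 [0.5219 0.178  0.072 ]
```

View pics/fin.png

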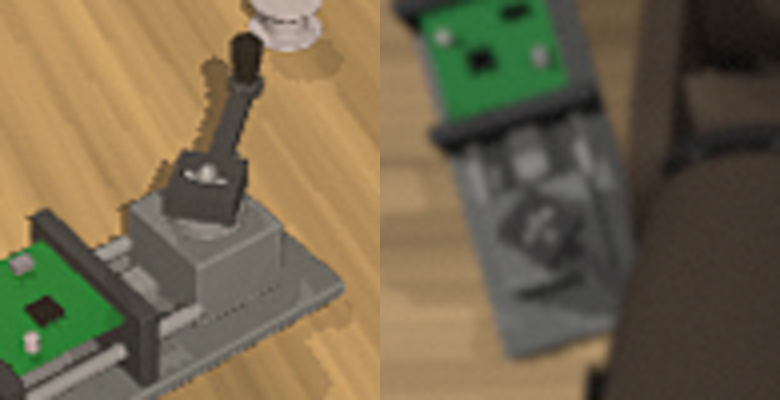

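The lever sits flush on the flange, with the ribs showing in the hole at side (271,233). The arm points to its 55° stop and the jaw has moved up to the board. The gripper is clear, so I'm handing in.

```bash
python3 -c "
from bench import workorder
print(workorder.close_job())"
```

```text
the job is handed in; nothing more can be done
None
```

The lever is fully seated on the spindle and swung counter-clockwise to its stop, with the jaw closed on the board. The gripper is clear and I saw no sign that it touched the bystanders; the job is handed in, but no verdict came back.

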